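# Take the clamp off a washed record

## Robot

A 6-joint arm with a two-finger parallel gripper is mounted at the origin on the work surface. World frame = base frame: x ahead of the robot, y to its left, z up, the work surface at z = 0. Lengths are in m, angles in degrees, forces in N, time in s.
With the tool pointing down it reaches from about 0.375 to 0.9 m from the base axis. Payload 3.1 kg.
Tool frame: the origin (TCP) lies between the finger pads; the fingertips stand 22 mm ahead of it and the grasp point (between the pads) lies 3 mm ahead of it (bot.tip_extent is the distance from the TCP to the fingertips, in m); y points along the fingers, z is the direction in which the jaws open and shut, and the axes are right-handed (so a half turn about y gives the same grasp; the last joint's range is limited). The gripper opens to 87 mm and grips with 3 to 60 N. Pads are 19 mm wide; open, the fingers measure 117 mm over their backs; the gripper's body (75 mm by 190 mm) begins 51 mm behind the grasp point.
Start: joints at [56.694, 30.224, 82.088, -0, 67.689, -10.227], TCP at [0.245, 0.575, 0.245] pointing down, gripper open.
Joint ranges: [-176.69, 176.69], [-43.24, 126.21], [12.49, 139.97], [-82, 262], [0, 151.66], [-163.58, 163.58]. Speed limits (degrees/s): [159.86, 159.86, 180, 180, 180, 180].

## Interface

Orientations are given as a 3x3 rotation matrix whose columns are the frame's x, y, z axes.
In Python, from rig import bot, eyes, models gives the robot as it stands. The module is installed in compiled form; this text tells all that it offers.
- The arm moves only by the tool arm_command, never from a script. Its arguments are lists of equal length, an entry for each row: "translation": the shift along the tool's x, y, z each as a share of 0.08 m, from -1 to 1, a list of three; "rotation": the turn, a rotation vector about the tool's x, y, z each as a share of 60 degrees, from -1 to 1, a list of three; "grip": the closure, from -1 (fully open) to 1 (shut), so that 0 is half open. In form: {"translation": [[x, y, z], ...], "rotation": [[rx, ry, rz], ...], "grip": [grip, ...]}. A call has 1 to 5 rows; each row is the pose to reach, as a shift and turn from the pose commanded when the call began, along the tool's axes at that moment; what a row does not reach only later rows make up. A row lasts 1/10 s, in which the tool goes at most 50 mm and 8.59 degrees, less where a joint would pass 70% of its speed; a pose out of reach is approached as far as the arm can. A call with a number of a shift or a turn outside -1 to 1 is refused whole. A call with a gripper value outside its range is refused whole. The fingers move at their own pace and stop on an object; the grip force is fixed at half the most. Time passes only in rows, so rows that repeat a pose let the fingers close. It gives the time, the measured TCP pose, the force and the opening at its end, in the units of the state.
- bot.read_state(): the state, without advancing time (a new reading comes with each control period).
- eyes.capture(name): name is "side" or "top"; returns a dict with "image" (480x640x3 uint8, blue, green, red), "mtx" (3x3 intrinsics, pixels), "dist_coeffs" ([k1, k2, p1, p2, k3] as OpenCV has them; the pictures are not rectified), "rvec" (rotation vector, rad) and "tvec" (3), from world to camera coordinates, as OpenCV has them. Camera axes: x right, y down, z forward; pixel columns grow to the right and rows downward; lengths in m; the calibration is good to about 2 mm. A picture is of the moment at which its call begins. There is no depth.
- bot.hand_in(): hands the job in, once; it reports no verdict.
Trained networks look in the newest picture that a camera, given by its name, has taken for a name from the list of things; names that differ only in an ending like _2 or _b are one class to them, and where a whole thing is asked for, a point or a joint stands for the part that bears it (a point fixed in the world has none). Each returns a list of dicts, best first, with "conf" (0 to 1); they miss things now and then, are a little off and sometimes report something else, mostly with a low value. They report only what shows in the picture. A call takes as long as a camera call. They do not tell look-alikes from the thing itself.
- models.recognise(camera, thing): "extent" ([left, top, right, bottom] as shares, 0 to 1, of the picture: columns of its width, rows of its height, round what is visible of it).
- models.spot_point(camera, thing): "point" ([column, row] as shares, 0 to 1, of the picture: columns of its width, rows of its height: a listed point, or the origin of a listed thing).
The state is a dict: "time_s": time; "joint_positions": joint angles; "qvel": joint speeds; "tau": joint torques, N m; "position": TCP position; "tcp_rot": TCP orientation; "force": force on the tool from outside, world axes, zero at the start; "moment": the same for the moment, N m; "opening": opening from 0.0 (shut) to 1.0 (fully open).
Only numpy, scipy, OpenCV 4.12 (cv2) and the standard library are available. Lean on these libraries where they do the work, as an engineer would, in place of code of your own. Each camera call takes 0.05 s, during which the arm holds its last target. There are 200 camera calls.

## Task

The record washer has finished its cycle. Turn its selector clockwise until it clicks over into the off position, then unscrew the round record clamp: its thread may be right- or left-handed, so try it both ways, in several grips if need be. Lift the clamp straight up, about 5 cm above the record, and finish still holding it there, level and over the spindle, with the record and everything else left where it is.

Things in the scene. Friction and masses are not known exactly. Their poses are not given: they have to be found in the camera images.
- machine: Record washing machine: black box 335 (x) x 415 (y) x 140 mm high, fixed on the desk; origin at the centre of its underside, x from its front (robot side) to its back, y left, z up. A platter of radius 147 mm (top at z 160) sits round x 0, y -45 and is held by its gear motor: it does not turn. A 17 mm vacuum tube, top at z 207, is parked along the back at x 147, from y 172 (post) to y -20.
- selector_grip (a point): Point on the selector knob's vertical axis, 9 mm below its top, 166 mm above the desk; machine x -100, y 160. The knob: black disc, diameter 41, 8 mm high, 2 mm above the deck, with a black grip bar on it 39 long, 13 wide, 26 mm high (top 175 mm above the desk). The point's x axis runs along the bar; a white line marks the bar's -x end.
- selector (a joint): Selector angle in rad, growing clockwise seen from above. 0: running (white line towards the machine's front, at the green dot); 1.05: off (at the red dot); both are stops. A spring detent of about 0.16 N m has to be overcome; past the middle (0.52) it snaps on to 1.05 by itself.
- clamp: Aluminium record clamp, about 0.3 kg, screwed down on the record: disc of diameter 80, 10 mm thick, with a round knurled knob of diameter 40 on it, top at 44 mm. Grip the knob 22 to 43 mm above the underside. Origin at the centre of the underside, z up, no preferred side; a red dot on the disc at its +x side shows how it is turned. At the start it is screwed tight, or within 0.2 rad of it.
- spindle (a point): Spindle axis at the record's top, under the clamp's centre. The coarse hidden thread is right-handed (loosens anticlockwise from above) or left-handed, differing by episode. Tightening, the clamp stops hard within 0.2 rad; loosening it turns easily, at any height (the thread lets it rise 1.5 mm a rad), comes free about 2.0 rad from tight and meets a stop at about 2.45. Lift straight for 20 mm.
- record: Black 12-inch record with an orange label, diameter 302 mm, 2 mm thick, lying loose on the platter; origin at the centre of its underside, 160 mm above the desk, z up.
- juice: Orange juice bottle with a white cap, diameter 62 mm, 165 mm high, standing on the desk left of the machine; origin at the centre of its underside.
- mug: White mug, diameter 82 mm, 92 mm high, standing on the desk right of the machine; origin at the centre of its underside.
- brush: Velvet record brush, wooden block 95 x 38 x 42 mm, on the desk left of the machine; origin at the centre of its underside.
- adapter: Aluminium single-record adapter puck, diameter 38 mm, 13 mm high, lying on the deck's front right corner; origin at the centre of its underside.
Not all that is in view belongs to the job. Several things have the shape of the clamp; the one meant has the colours described above.

How it is judged:
By the outcome, as a careful person would: the job done as asked, in the order asked, and still so for the second after the job is handed in, while the arm keeps its last pose, push and grip.
It also fails if it takes over 64 s, if anything falls off the work surface, if the arm or the gripper's body presses on something with over 40 N, if the wrist force passes 120 N, or if a joint passes its speed limit or range.

## Working session

There is one attempt and no reset: what is moved stays moved. The work goes in short steps, Python scripts to look and compute and a tool call to move; the robot and the scene stay as the last step left them, time stands still between calls to the robot, and variables do not carry over. Pictures are saved under pics/ and viewed, about 8 in all and at most 12, crops included, and the job is handed in when it is done.

Besides the shell and the picture viewer there is one more tool, called after "Emit:" in YAML: its name, and indented under it one key for each argument. arm_command: Moves the arm, as the interface text tells. Shift numbers are shares of 0.08 m and turn numbers shares of 60 degrees, none past 1 either way. Its arguments: {"type":"object","properties":{"translation":{"type":"array"},"rotation":{"type":"array"},"grip":{"type":"array"}},"required":["translation","rotation","grip"]}

```bash
mkdir -p pics; cat > h.py <<'E'
import numpy as np, cv2
from rig import bot, eyes, models
def cap(n):
    return eyes.capture(n)
def ray(c,px):
    R=cv2.Rodrigues(np.array(c["rvec"],float))[0]; t=np.array(c["tvec"],float).ravel()
    u=cv2.undistortPoints(np.array([[px]],float),np.array(c["mtx"],float),np.array(c["dist_coeffs"],float))[0,0]
    d=R.T@np.array([u[0],u[1],1]); return -R.T@t,d
def atz(c,px,z):
    o,d=ray(c,px); return o+d*(z-o[2])/d[2]
def proj(c,p):
    return cv2.projectPoints(np.array(p,float).reshape(-1,3),np.array(c["rvec"],float),np.array(c["tvec"],float),np.array(c["mtx"],float),np.array(c["dist_coeffs"],float))[0].reshape(-1,2)
E
python3 - <<'E'
from h import *
np.set_printoptions(precision=4,suppress=True)
s=bot.read_state();print(s["position"],s["tcp_rot"],s["opening"],s["time_s"],bot.tip_extent)
Z={"selector_grip":.166,"clamp":.162,"spindle":.162,"record":.16,"machine":0,"adapter":.14}
for n in("top","side"):
    c=cap(n);cv2.imwrite(f"pics/{n}0.png",c["image"])
    print(n,ray(c,(320,240)))
    for k,z in Z.items():
        for r in models.spot_point(n,k)[:3]:
            p=np.array(r["point"])*[640,480];print(k,round(r["conf"],2),p,atz(c,p,z))
E
```

```text
[0.2446 0.5744 0.2436] [[ 0.92   -0.0012  0.392 ]
 [-0.392  -0.0018  0.92  ]
 [-0.0004 -1.     -0.0022]] 1.0007613819413057 0.0 0.022
top (array([0.4144, 0.0004, 1.3185]), array([ 0.125 , -0.0281, -0.9918]))
selector_grip 0.75 [224.128 255.696] [0.5262 0.2065 0.166 ]
clamp 0.82 [390.08  202.608] [ 0.6515 -0.213   0.162 ]
record 0.82 [310.208 222.816] [ 0.6045 -0.0089  0.16  ]
adapter 0.45 [360.128 278.592] [ 0.4621 -0.1317  0.14  ]
side (array([ 0.0896, -1.3088,  1.2698]), array([ 0.2371,  0.7262, -0.6459]))
selector_grip 0.42 [296.704 186.192] [0.5144 0.2031 0.166 ]
clamp 0.84 [347.52  222.576] [ 0.5959 -0.0199  0.162 ]
clamp 0.63 [409.088 305.28 ] [ 0.6165 -0.3814  0.162 ]
record 0.8 [352.32  219.216] [ 0.6155 -0.0082  0.16  ]
adapter 0.68 [313.216 261.504] [ 0.4563 -0.1174  0.14  ]
```

View pics/top0.png

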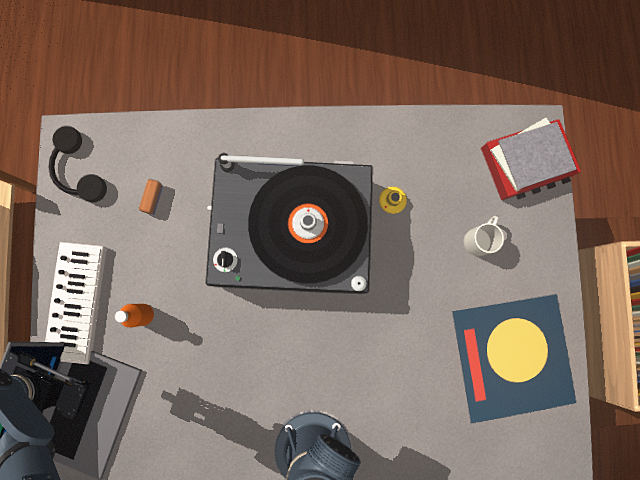

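View pics/side0.png

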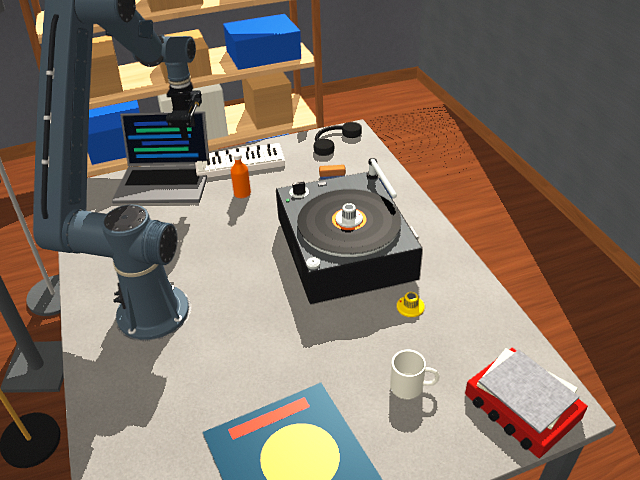

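The top view shows the machine with its record at (308,222). Two things are clamp-shaped: the aluminium one on the record at (308,221) and a yellow one on the desk at (393,200). The aluminium one fits the description. I'll confirm it in a crop and refine the machine pose.

```bash
python3 - <<'E'
from h import *
from scipy.optimize import least_squares
np.set_printoptions(precision=4,suppress=True)
c=cap("top");im=c["image"]
# orange label / dark record contours
hsv=cv2.cvtColor(im,cv2.COLOR_BGR2HSV)
m=((hsv[...,0]<20)&(hsv[...,1]>120)&(hsv[...,2]>100)).astype(np.uint8)
m[:, :270]=0;m[:,345:]=0;m[:185]=0;m[260:]=0
pts=max(cv2.findContours(m,0,1)[0],key=cv2.contourArea);h=cv2.convexHull(pts)
e=cv2.fitEllipse(h);print("label",e,atz(c,e[0],.162))
# record outline: dark contrast with deck
g=cv2.cvtColor(im,cv2.COLOR_BGR2GRAY)
C0=atz(c,e[0],.162)
E=[]
for a in np.radians(np.arange(0,360,4)):
    rr=np.arange(.13,.17,.0005);P=np.c_[C0[0]+rr*np.cos(a),C0[1]+rr*np.sin(a),np.full(len(rr),.162)]
    q=proj(c,P).astype(np.float32);v=cv2.remap(g,q[:,0].copy(),q[:,1].copy(),1).ravel().astype(float)
    d=np.gradient(cv2.GaussianBlur(v.reshape(1,-1),(0,0),2).ravel());i=d[4:-4].argmax()+4
    E.append(P[i,:2])
E=np.array(E)
f=least_squares(lambda x:np.hypot(E[:,0]-x[0],E[:,1]-x[1])-.151,C0[:2],loss="soft_l1",f_scale=.001)
print("record",f.x,np.median(abs(f.fun)))
K=cv2.resize(im[190:302,180:345],None,fx=4.8,fy=4.8,interpolation=cv2.INTER_CUBIC);cv2.imwrite("pics/crop1.png",K)
s=cap("side");ims=s["image"]
K=cv2.resize(ims[170:280,270:425],None,fx=5,fy=5,interpolation=cv2.INTER_CUBIC);cv2.imwrite("pics/crop2.png",K)
for n,cc in(("top",c),("side",s)):
    print(n,proj(cc,[[f.x[0],f.x[1],.206],[f.x[0],f.x[1],.162]]))
E
```

```text
label ((307.5545654296875, 222.9734649658203), (40.23603820800781, 40.25653839111328), 171.1117706298828) [ 0.604  -0.0023  0.162 ]
record [ 0.6049 -0.0037] 0.0012201320376436786
top [[308.1138 219.6423]
 [308.1219 222.6017]]
side [[348.2734 206.5602]
 [348.3299 218.6341]]
```

View pics/crop1.png

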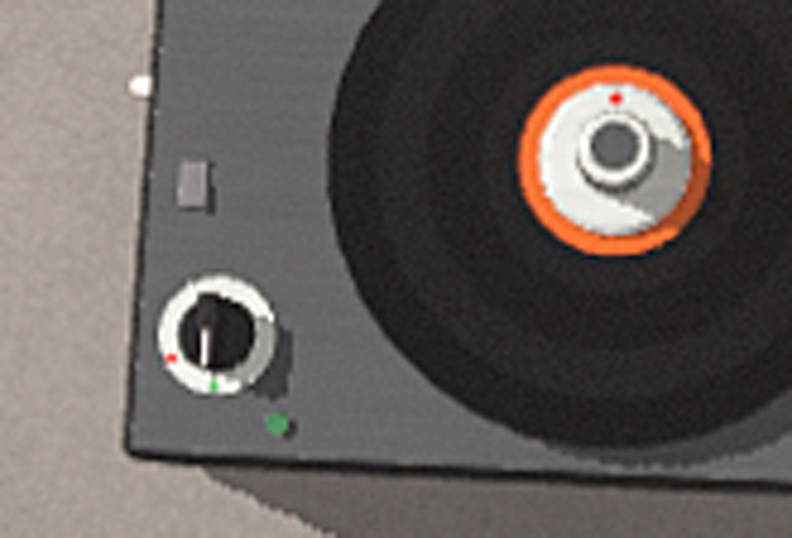

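View pics/crop2.png

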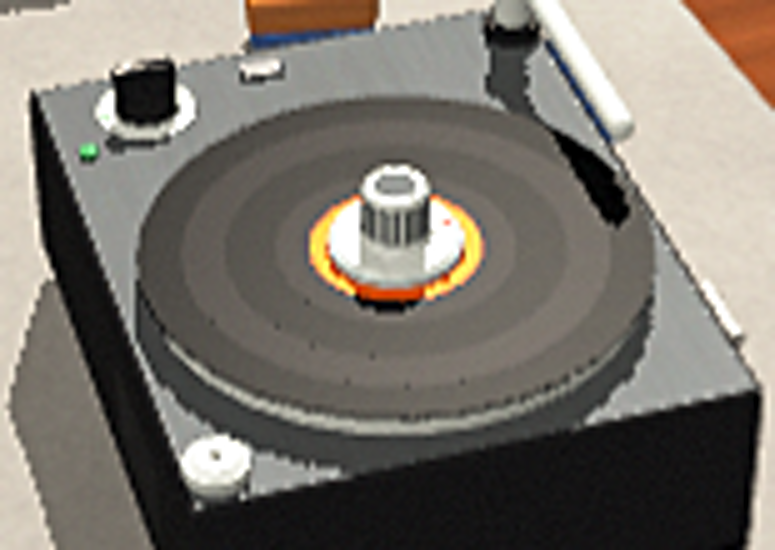

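Both crops confirm it: the aluminium clamp (red dot, knurled knob) is on the orange label at about (308,221) in the top view. The selector dial is at about (225,260), with its white line towards the green dot.

```bash
python3 - <<'E'
from h import *
np.set_printoptions(precision=4,suppress=True)
c=cap("top");f=lambda x,y,z:atz(c,(180+x/4.8-.4,190+y/4.8-.4),z)[:2]
a,b=f(132,455,.14),f(790,487,.14);d=a-b;yaw=np.degrees(np.arctan2(-d[0],d[1]));print("corner",a,b,"yaw",yaw)
l1,l2=f(130,440,.14),f(158,0,.14);d=l2-l1;print("left edge yaw",np.degrees(np.arctan2(d[1],d[0])))
print("dial",f(217,335,.141),f(217,333,.15),"knob top",f(615,145,.206),"clampdisc",f(616,159,.172),"dot",f(616,98,.172))
for y in(np.radians(yaw),):
    R=np.array([[np.cos(y),-np.sin(y)],[np.sin(y),np.cos(y)]])
    print("from record",np.array([.6047,-.0035])+R@[-.1,.205],"from corner",a+R@[.0675,-.0475])
s=cap("side")
print(proj(s,[[.52,.207,.175],[.52,.207,.15]]))
print((np.array([[145,75],[148,108]])/5+[270,170]))
g=bot.read_state();print(g["time_s"],g["force"],g["moment"])
E
```

```text
corner [0.4572 0.2545] [ 0.4318 -0.0903] yaw -4.2104188699419804
left edge yaw -3.486211935413326
dial [0.5192 0.2093] [0.5195 0.2077] knob top [ 0.6045 -0.0028] clampdisc [ 0.6029 -0.0032] dot [ 0.6351 -0.004 ]
from record [0.52   0.2083] from corner [0.521  0.2022]
[[297.8508 182.7552]
 [298.286  189.3021]]
[[299.  185. ]
 [299.6 191.6]]
0.9 [ 0.0923 -0.6067  0.5671] [ 0.0133 -0.0016 -0.023 ]
```

Emit:
arm_command:
  translation:
    - [0.5,0,-0.29]
    - [1,0,-0.58]
    - [1,0,-0.58]
  rotation:
    - [0,0,0]
    - [0,0,0]
    - [0,0,0]
  grip: [-1,-1,-1]

```text
time_s: 1.2
position: [0.303, 0.4973, 0.2444]
tcp_rot: [[0.918, 0.0, 0.396], [-0.396, -0.003, 0.918], [0.002, -1.0, -0.002]]
force: [-1.1, 0.5, 0.4]
opening: 0.998
```

Emit:
arm_command:
  translation:
    - [0.5,0,-0.29]
    - [1,0,-0.58]
    - [1,0,-0.58]
  rotation:
    - [0,0,0]
    - [0,0,0]
    - [0,0,0]
  grip: [-1,-1,-1]

```text
time_s: 1.5
position: [0.3586, 0.4239, 0.2447]
tcp_rot: [[0.918, 0.001, 0.397], [-0.397, -0.001, 0.918], [0.002, -1.0, -0.001]]
force: [-0.4, 0.5, 0.0]
opening: 1.0
```

Emit:
arm_command:
  translation:
    - [0.5,0,-0.29]
    - [1,0,-0.58]
    - [1,0,-0.58]
  rotation:
    - [0,0,0]
    - [0,0,0]
    - [0,0,0]
  grip: [-1,-1,-1]

```text
time_s: 1.8
position: [0.4143, 0.3504, 0.2448]
tcp_rot: [[0.918, 0.002, 0.397], [-0.397, -0.001, 0.918], [0.002, -1.0, 0.0]]
force: [0.3, -0.3, 0.0]
opening: 1.001
```

Emit:
arm_command:
  translation:
    - [0.5,0,-0.29]
    - [1,0,-0.58]
    - [1,0,-0.58]
  rotation:
    - [0,0,0]
    - [0,0,0]
    - [0,0,0]
  grip: [-1,-1,-1]

```text
time_s: 2.1
position: [0.47, 0.2768, 0.2449]
tcp_rot: [[0.918, 0.003, 0.396], [-0.396, -0.0, 0.918], [0.003, -1.0, 0.001]]
force: [0.9, 0.2, 0.0]
opening: 0.999
```

Emit:
arm_command:
  translation:
    - [0.5,0,-0.29]
    - [0.96,0,-0.56]
    - [0.96,0,-0.56]
    - [0.96,0,-0.56]
  rotation:
    - [0,-0.1,0]
    - [0,-0.22,0]
    - [0,-0.32,0]
    - [0,-0.32,0]
  grip: [-0.3,-0.3,-0.3,-0.3]

```text
time_s: 2.5
position: [0.5197, 0.2083, 0.2444]
tcp_rot: [[0.998, -0.001, 0.069], [-0.069, 0.001, 0.998], [-0.001, -1.0, 0.001]]
force: [-0.7, -0.5, -0.1]
opening: 0.727
```

Emit:
arm_command:
  translation:
    - [0,0.3,0]
    - [0,0.5,0]
    - [0,0.7,0]
    - [0,0.8,0]
    - [0,0.8,0]
  rotation:
    - [0,0,0]
    - [0,0,0]
    - [0,0,0]
    - [0,0,0]
    - [0,0,0]
  grip: [-0.3,-0.3,-0.3,-0.3,-0.3]

```text
time_s: 3.0
position: [0.5182, 0.2088, 0.1795]
tcp_rot: [[0.998, -0.003, 0.067], [-0.067, -0.0, 0.998], [-0.003, -1.0, -0.0]]
force: [0.1, -0.4, 0.1]
opening: 0.65
```

```bash
python3 - <<'E'
from h import *
ims=[]
for n,p in(("top",(225,255)),("side",(299,186))):
    c=cap(n);x,y=p;ims.append(cv2.resize(c["image"][y-35:y+35,x-45:x+45],None,fx=4.4,fy=7 if 0 else 4.4,interpolation=cv2.INTER_CUBIC))
cv2.imwrite("pics/sel1.png",np.hstack(ims))
E
```

```text
(no output)
```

View pics/sel1.png

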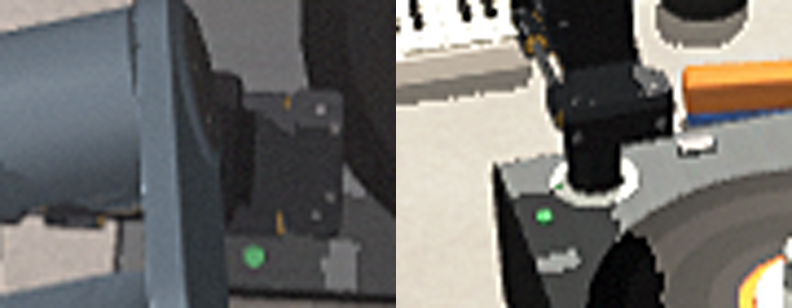

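The gripper covers the knob in the top crop. In the side crop the near finger stands over the dial, in line with it. I'll go down 3 mm and close.

Emit:
arm_command:
  translation:
    - [0.01,0.04,-0.01]
    - [0.01,0.04,-0.01]
    - [0.01,0.04,-0.01]
    - [0.01,0.04,-0.01]
    - [0.01,0.04,-0.01]
  rotation:
    - [0,0,0]
    - [0,0,0]
    - [0,0,0]
    - [0,0,0]
    - [0,0,0]
  grip: [-0.3,1,1,1,1]

```text
time_s: 3.6
position: [0.5206, 0.2066, 0.1776]
tcp_rot: [[0.998, 0.0, 0.068], [-0.068, 0.0, 0.998], [0.0, -1.0, 0.0]]
force: [0.2, 0.6, -0.5]
opening: 0.374
```

Emit:
arm_command:
  translation:
    - [0,0,0]
    - [0,0,0]
    - [0,0,0]
  rotation:
    - [0,0,0]
    - [0,0,0]
    - [0,0,0]
  grip: [1,1,1]

```text
time_s: 3.9
position: [0.5206, 0.2092, 0.1774]
tcp_rot: [[0.998, 0.001, 0.07], [-0.07, 0.006, 0.998], [0.001, -1.0, 0.006]]
force: [-0.3, 8.3, -1.5]
opening: 0.145
```

Emit:
arm_command:
  translation:
    - [0,0,0.02]
    - [0,0,0.03]
    - [0,0,0.03]
    - [0,0,0.03]
  rotation:
    - [0,0,0]
    - [0,0,0]
    - [0,0.1,0]
    - [0,0.2,0]
  grip: [1,1,1,1]

```text
time_s: 4.3
position: [0.5206, 0.2092, 0.1774]
tcp_rot: [[0.961, 0.0, 0.277], [-0.277, 0.0, 0.961], [0.0, -1.0, 0.0]]
force: [0.5, 1.6, 0.4]
opening: 0.148
```

Emit:
arm_command:
  translation:
    - [0,0,0]
    - [0,0,0]
    - [0,0,0]
    - [0,0,0]
    - [0,0,0]
  rotation:
    - [0,0.1,0]
    - [0,0.2,0]
    - [0,0.3,0]
    - [0,0.4,0]
    - [0,0.5,0]
  grip: [1,1,1,1,1]

```text
time_s: 4.8
position: [0.5202, 0.2085, 0.1774]
tcp_rot: [[0.693, -0.001, 0.721], [-0.721, -0.001, 0.693], [0.0, -1.0, -0.002]]
force: [-0.4, -0.2, 1.8]
opening: 0.15
```

```bash
python3 -c "
from h import *
s=bot.read_state();print(s['force'],s['moment'],s['opening'],s['position'])"
```

```text
[-0.35451237 -0.15745963  1.76220541] [-0.14774622  0.3582144  -0.00770961] 0.14993015488670533 [0.52023164 0.2085099  0.17740732]
```

Emit:
arm_command:
  translation:
    - [0,0,0]
    - [0,0,0]
    - [0,0,0]
    - [0,0,0]
  rotation:
    - [0,0.1,0]
    - [0,0.2,0]
    - [0,0.3,0]
    - [0,0.3,0]
  grip: [1,1,1,1]

```text
time_s: 5.2
position: [0.5198, 0.2083, 0.1774]
tcp_rot: [[0.441, -0.002, 0.898], [-0.898, -0.002, 0.441], [0.001, -1.0, -0.003]]
force: [-2.0, -0.1, 2.6]
opening: 0.15
```

```bash
python3 -c "
from h import *
s=bot.read_state();print(s['force'],s['moment'],s['opening'],s['position'])"
```

```text
[-2.04649681 -0.0832432   2.56035305] [-0.51927171  0.45702127 -0.13632144] 0.1498990586331827 [0.51976967 0.20831719 0.17740885]
```

Emit:
arm_command:
  translation:
    - [0,0,0]
    - [0,0,0]
    - [0,0,0]
    - [0,0,0]
    - [0,0,0]
  rotation:
    - [0,0,0]
    - [0,0,0]
    - [0,0,0]
    - [0,0,0]
    - [0,0,0]
  grip: [-0.2,-0.2,-0.2,-0.2,-0.2]

```text
time_s: 5.7
position: [0.5207, 0.209, 0.1773]
tcp_rot: [[0.441, 0.0, 0.898], [-0.898, 0.0, 0.441], [0.0, -1.0, 0.0]]
force: [-0.2, 0.4, -0.3]
opening: 0.516
```

Emit:
arm_command:
  translation:
    - [0,-0.3,0]
    - [0,-0.6,0]
    - [0,-0.9,0]
    - [0,-0.9,0]
  rotation:
    - [0,0,0]
    - [0,0,0]
    - [0,0,0]
    - [0,0,0]
  grip: [-0.2,-0.2,-0.2,-0.2]

```text
time_s: 6.1
position: [0.5228, 0.2096, 0.2526]
tcp_rot: [[0.441, 0.008, 0.898], [-0.898, 0.001, 0.441], [0.002, -1.0, 0.008]]
force: [0.3, -0.5, -0.6]
opening: 0.597
```

Emit:
arm_command:
  translation:
    - [0.5,0,-0.04]
    - [0.95,0,-0.08]
    - [0.95,0,-0.08]
  rotation:
    - [0,0,0]
    - [0,0,0]
    - [0,0,0]
  grip: [-0.4,-0.4,-0.4]

```text
time_s: 6.4
position: [0.5498, 0.1345, 0.2484]
tcp_rot: [[0.437, 0.0, 0.899], [-0.899, -0.002, 0.437], [0.002, -1.0, -0.0]]
force: [-0.4, -0.1, 1.4]
opening: 0.689
```

Emit:
arm_command:
  translation:
    - [0.5,0,-0.04]
    - [0.95,0,-0.08]
    - [0.95,0,-0.08]
  rotation:
    - [0,0,0]
    - [0,0,0]
    - [0,0,0]
  grip: [-0.6,-0.6,-0.6]

```text
time_s: 6.7
position: [0.5775, 0.0637, 0.2484]
tcp_rot: [[0.437, 0.001, 0.9], [-0.9, -0.001, 0.437], [0.001, -1.0, -0.0]]
force: [0.2, 0.7, -0.1]
opening: 0.788
```

Emit:
arm_command:
  translation:
    - [0.5,0,-0.04]
    - [0.95,0,-0.07]
    - [0.95,0,-0.07]
    - [0.95,0,-0.07]
  rotation:
    - [0,0.1,0]
    - [0,0.2,0]
    - [0,0.27,0]
    - [0,0.27,0]
  grip: [-0.6,-0.6,-0.6,-0.6]

```text
time_s: 7.1
position: [0.6039, -0.0036, 0.2482]
tcp_rot: [[0.171, -0.002, 0.985], [-0.985, 0.001, 0.171], [-0.002, -1.0, -0.002]]
force: [-0.4, -0.1, -0.2]
opening: 0.797
```

```bash
python3 - <<'E'
from h import *
c=cap("top");s=cap("side");st=bot.read_state();print(st["position"],st["joint_positions"])
a=cv2.resize(c["image"][220:290,180:270],None,fx=4.4,fy=4.4,interpolation=cv2.INTER_CUBIC)
b=cv2.resize(s["image"][170:240,275:385][:, :90+20],(484,308),interpolation=cv2.INTER_CUBIC)
cv2.imwrite("pics/sel2.png",np.hstack([a,b])[:,:800] if 0 else np.hstack([a[:,:310],b]))
E
```

```text
[ 0.6035341  -0.00258784  0.24851942] [-1.08591387e+01  2.83482199e+01  8.49472853e+01  3.54769856e-02
  6.68316812e+01 -2.09267371e+01]
```

View pics/sel2.png

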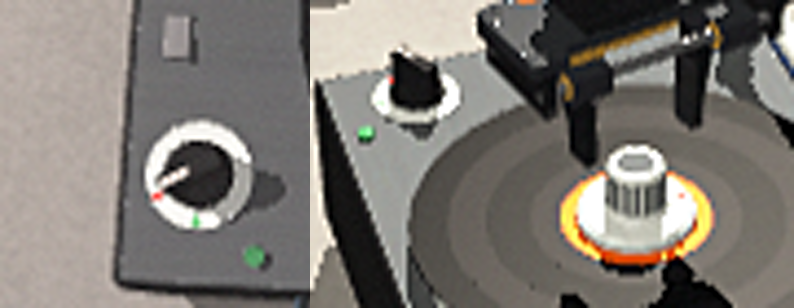

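The selector's white line is at the red dot (top crop, about (158,196)), so it is off. In the side crop the jaws are above the clamp's knob. I'll go down and grip.

Emit:
arm_command:
  translation:
    - [0,0.15,0]
    - [0,0.3,0.01]
    - [0,0.45,0.01]
    - [0,0.6,0.01]
    - [0,0.6,0.01]
  rotation:
    - [0,0,0]
    - [0,0,0]
    - [0,0,0]
    - [0,0,0]
    - [0,0,0]
  grip: [-0.6,-0.6,-0.6,-0.6,-0.6]

```text
time_s: 7.7
position: [0.6036, -0.0033, 0.1987]
tcp_rot: [[0.173, -0.005, 0.985], [-0.985, 0.001, 0.173], [-0.002, -1.0, -0.005]]
force: [0.8, -0.2, -0.5]
opening: 0.8
```

Emit:
arm_command:
  translation:
    - [0,0,0]
    - [0,0,0]
    - [0,0,0]
    - [0,0,0]
    - [0,0,0]
  rotation:
    - [0,0,0]
    - [0,0,0]
    - [0,0,0]
    - [0,0,0]
    - [0,0,0]
  grip: [1,1,1,1,1]

```text
time_s: 8.2
position: [0.6049, -0.0038, 0.2018]
tcp_rot: [[0.173, -0.001, 0.985], [-0.985, -0.0, 0.173], [0.0, -1.0, -0.001]]
force: [-1.2, -1.4, 1.5]
opening: 0.452
```

Emit:
arm_command:
  translation:
    - [0,0,0]
    - [0,0,0]
    - [0,0,0]
  rotation:
    - [0,0,0]
    - [0,0,0]
    - [0,0,0]
  grip: [1,1,1]

```text
time_s: 8.5
position: [0.6049, -0.0038, 0.2018]
tcp_rot: [[0.172, -0.001, 0.985], [-0.985, -0.0, 0.172], [0.0, -1.0, -0.001]]
force: [-2.7, -0.6, 5.5]
opening: 0.451
```

```bash
python3 -c "
from h import *
s=bot.read_state();print(s['force'],s['moment'],s['opening'],s['position'])"
```

```text
[-2.70551003 -0.64996977  5.46570933] [-0.17973677  0.60911041  0.01383728] 0.4513951979096345 [ 0.60487435 -0.0038225   0.2018    ]
```

Gripped at 39 mm, nearly centred. I'll try anticlockwise first, in small steps.

Emit:
arm_command:
  translation:
    - [0,0,0]
    - [0,0,0]
    - [0,0,0]
    - [0,0,0]
  rotation:
    - [0,-0.06,0]
    - [0,-0.12,0]
    - [0,-0.16,0]
    - [0,-0.16,0]
  grip: [1,1,1,1]

```text
time_s: 8.9
position: [0.6059, -0.0034, 0.2018]
tcp_rot: [[0.334, 0.002, 0.943], [-0.943, 0.0, 0.334], [0.0, -1.0, 0.002]]
force: [-0.7, 1.6, 4.3]
opening: 0.448
```

```bash
python3 -c "
from h import *
s=bot.read_state();print(s['force'],s['moment'],s['opening'],s['position'],s['tcp_rot'])"
```

```text
[-0.71821284  1.58934331  4.29775629] [0.04606313 0.29209641 0.00164717] 0.4478951457905009 [ 0.60586466 -0.00338168  0.20181596] [[ 3.33967202e-01  1.68616784e-03  9.42583187e-01]
 [-9.42584682e-01  4.27331386e-04  3.33966967e-01]
 [ 1.60328979e-04 -9.99998487e-01  1.73207064e-03]]
```

Emit:
arm_command:
  translation:
    - [0,0,0]
    - [0,0,0]
    - [0,0,0]
  rotation:
    - [0,-0.05,0]
    - [0,-0.08,0]
    - [0,-0.08,0]
  grip: [1,1,1]

```text
time_s: 9.2
position: [0.6059, -0.0035, 0.2018]
tcp_rot: [[0.411, 0.002, 0.912], [-0.912, 0.0, 0.411], [0.001, -1.0, 0.002]]
force: [0.1, 0.7, 4.6]
opening: 0.453
```

```bash
python3 -c "
from h import *
s=bot.read_state();print(s['force'],s['moment'],s['opening'],s['position'],s['tcp_rot'])"
```

```text
[0.14834385 0.6527151  4.59622665] [0.07782795 0.28494364 0.04080805] 0.45324639648783505 [ 0.6059266  -0.00348604  0.2018176 ] [[ 4.11027557e-01  1.81854922e-03  9.11621105e-01]
 [-9.11622733e-01  1.80106228e-04  4.11027932e-01]
 [ 5.83285886e-04 -9.99998330e-01  1.73185943e-03]]
```

Turned 14° with no torque, which is past the 0.2 rad tightening range, so right-handed looks likely. I'll continue, rising with the thread.

Emit:
arm_command:
  translation:
    - [0,0,0]
    - [0,-0.01,0]
    - [0,-0.01,0]
    - [0,-0.01,0]
  rotation:
    - [0,-0.1,0]
    - [0,-0.2,0]
    - [0,-0.25,0]
    - [0,-0.25,0]
  grip: [1,1,1,1]

```text
time_s: 9.6
position: [0.6052, -0.0036, 0.2018]
tcp_rot: [[0.633, -0.0, 0.774], [-0.774, 0.0, 0.633], [-0.0, -1.0, -0.0]]
force: [0.2, 0.1, 1.4]
opening: 0.449
```

```bash
python3 - <<'E'
from h import *
s=bot.read_state();print(s['force'],s['moment'],s['opening'],s['position'])
ims=[]
for n,p in(("top",(308,219)),("side",(348,212))):
    c=cap(n);x,y=p;ims.append(cv2.resize(c["image"][y-30:y+30,x-33:x+33],None,fx=6,fy=6,interpolation=cv2.INTER_CUBIC))
cv2.imwrite("pics/cl1.png",np.hstack(ims))
E
```

```text
[0.18218994 0.13081517 1.35328688] [-0.02423791  0.14629475 -0.01253076] 0.4492720406186617 [ 0.60523369 -0.00362735  0.20182188]
```

View pics/cl1.png

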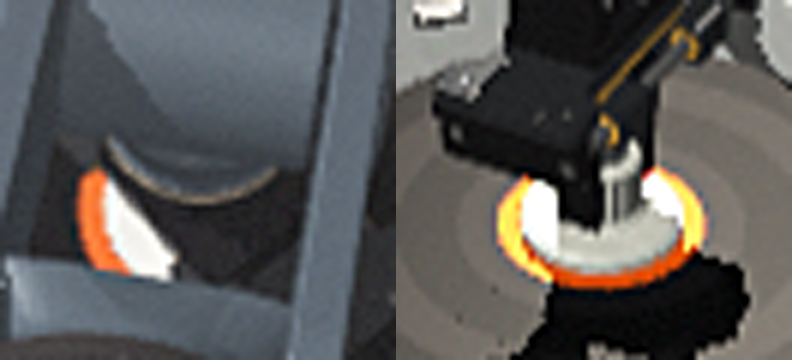

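The gripper hides the red dot in both crops, and the side crop shows the clamp held level. Torque has stayed at zero over 29°, so it is loosening. I'll continue to about 125°.

Emit:
arm_command:
  translation:
    - [0,-0.002,0]
    - [0,-0.004,0]
    - [0,-0.007,0]
    - [0,-0.01,0]
    - [0,-0.012,0]
  rotation:
    - [0,-0.12,0]
    - [0,-0.24,0]
    - [0,-0.36,0]
    - [0,-0.48,0]
    - [0,-0.6,0]
  grip: [1,1,1,1,1]

```text
time_s: 10.2
position: [0.6048, -0.0037, 0.202]
tcp_rot: [[0.968, -0.001, 0.25], [-0.25, 0.0, 0.968], [-0.001, -1.0, -0.0]]
force: [-0.3, 1.1, -1.7]
opening: 0.451
```

Emit:
arm_command:
  translation:
    - [0,-0.002,0]
    - [0,-0.004,0]
    - [0,-0.007,0]
    - [0,-0.01,0]
    - [0,-0.012,0]
  rotation:
    - [0,-0.12,0]
    - [0,-0.24,0]
    - [0,-0.36,0]
    - [0,-0.48,0]
    - [0,-0.6,0]
  grip: [1,1,1,1,1]

```text
time_s: 10.7
position: [0.6052, -0.0036, 0.203]
tcp_rot: [[0.93, -0.0, -0.367], [0.367, 0.001, 0.93], [-0.0, -1.0, 0.001]]
force: [0.7, 0.3, -2.5]
opening: 0.454
```

```bash
python3 - <<'E'
from h import *
s=bot.read_state();print(s['force'],s['moment'],s['opening'],s['position'],s["joint_positions"])
E
```

```text
[ 0.7216502   0.30829779 -2.50352561] [ 0.11286046 -0.23025608 -0.00567498] 0.453779563750598 [ 0.60524618 -0.00355536  0.20301936] [-1.09160142e+01  3.14968414e+01  8.73824232e+01  2.87049987e-02
  6.11439958e+01 -1.22441522e+02]
```

Emit:
arm_command:
  translation:
    - [0,-0.002,0]
    - [0,-0.004,0]
    - [0,-0.008,0]
    - [0,-0.008,0]
  rotation:
    - [0,-0.12,0]
    - [0,-0.24,0]
    - [0,-0.36,0]
    - [0,-0.4,0]
  grip: [1,1,1,1]

```text
time_s: 11.1
position: [0.6061, -0.003, 0.2039]
tcp_rot: [[0.703, 0.002, -0.712], [0.712, 0.002, 0.703], [0.002, -1.0, -0.0]]
force: [1.4, 2.4, -3.8]
opening: 0.449
```

Emit:
arm_command:
  translation:
    - [0,-0.02,0]
    - [0,-0.04,0]
    - [0,-0.05,0]
  rotation:
    - [0,0,0]
    - [0,0,0]
    - [0,0,0]
  grip: [1,1,1]

```text
time_s: 11.4
position: [0.6051, -0.0029, 0.2081]
tcp_rot: [[0.704, -0.001, -0.71], [0.71, 0.002, 0.704], [0.001, -1.0, 0.001]]
force: [1.7, 4.3, -6.3]
opening: 0.448
```

```bash
python3 - <<'E'
from h import *
s=bot.read_state();print(s['force'],s['moment'],s['opening'],s['position'],s["joint_positions"])
E
```

```text
[ 1.6961335   4.3305606  -6.27561768] [ 0.78141827 -0.45325763 -0.0713903 ] 0.4479595249839922 [ 0.6051285  -0.00290646  0.20813662] [-1.08840987e+01  3.11311697e+01  8.71213031e+01  9.35685556e-02
  6.17941490e+01 -1.46166297e+02]
```

Emit:
arm_command:
  translation:
    - [0.005,-0.03,0.005]
    - [0.006,-0.06,0.006]
    - [0.006,-0.1,0.006]
    - [0.006,-0.1,0.006]
  rotation:
    - [0,0,0]
    - [0,0,0]
    - [0,0,0]
    - [0,0,0]
  grip: [1,1,1,1]

```text
time_s: 11.8
position: [0.6053, -0.0039, 0.2177]
tcp_rot: [[0.703, 0.0, -0.711], [0.711, -0.002, 0.703], [-0.001, -1.0, -0.002]]
force: [-0.3, 0.2, -2.6]
opening: 0.45
```

```bash
python3 - <<'E'
from h import *
s=bot.read_state();print(s['force'],s['moment'],s['opening'],s['position'])
ims=[]
for n,p in(("side",(348,212)),):
    c=cap(n);x,y=p;ims.append(cv2.resize(c["image"][y-35:y+35,x-45:x+45],None,fx=7,fy=7,interpolation=cv2.INTER_CUBIC))
cv2.imwrite("pics/cl2.png",np.hstack(ims))
E
```

```text
[-0.34174313  0.21628403 -2.58423988] [ 0.04642088 -0.00152277 -0.02759045] 0.44981547284538176 [ 0.60526286 -0.00391843  0.21767249]
```

View pics/cl2.png

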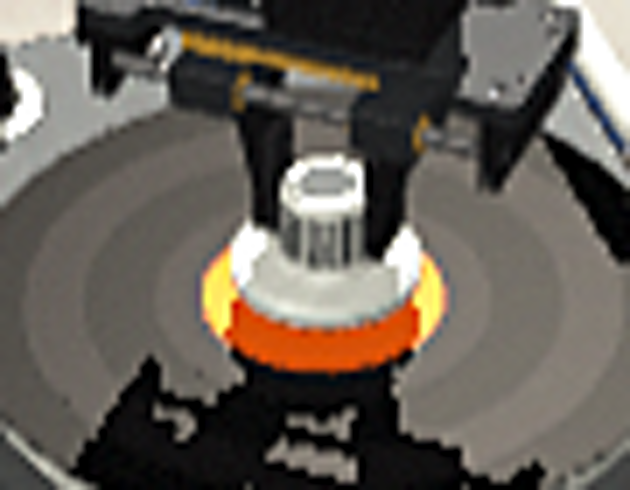

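The clamp is clear of the label and level, and the tool carries only its weight (2.6 N). I'll lift straight up to about 5 cm.

Emit:
arm_command:
  translation:
    - [0,-0.1,0]
    - [0,-0.2,0]
    - [0,-0.3,0]
    - [0,-0.4,0]
    - [0,-0.425,0]
  rotation:
    - [0,0,0]
    - [0,0,0]
    - [0,0,0]
    - [0,0,0]
    - [0,0,0]
  grip: [1,1,1,1,1]

```text
time_s: 12.35
position: [0.606, -0.0032, 0.2524]
tcp_rot: [[0.703, 0.003, -0.711], [0.711, -0.001, 0.703], [0.001, -1.0, -0.002]]
force: [0.1, 0.1, -2.3]
opening: 0.452
```

Emit:
arm_command:
  translation:
    - [0,0,0]
    - [0,0,0]
    - [0,0,0]
  rotation:
    - [0,0,0]
    - [0,0,0]
    - [0,0,0]
  grip: [1,1,1]

```text
time_s: 12.65
position: [0.6049, -0.0029, 0.2502]
tcp_rot: [[0.703, -0.001, -0.711], [0.711, 0.0, 0.703], [-0.001, -1.0, 0.001]]
force: [0.8, -0.0, -2.7]
opening: 0.454
```

```bash
python3 - <<'E'
from h import *
s=bot.read_state();print(s['force'],s['moment'],s['opening'],s['position'],s["time_s"])
c=cap("side");t=cap("top")
for h in (.162,.202,.212,.222): print(h,proj(c,[[.605,-.0037,h],[.605,-.0037,h+.044]]).round(1).tolist())
print([np.array(r["point"])*[640,480] for r in models.spot_point("side","clamp")])
for n,cc in(("top",t),("side",c)):
  for r in models.spot_point(n,"record")[:1]: print(n,np.array(r["point"])*[640,480])
a=c["image"][165:275,270:430];b=t["image"][195:295,190:350]
b=cv2.copyMakeBorder(b,0,10,0,0,0)
cv2.imwrite("pics/fin.png",cv2.resize(np.hstack([a,b]),None,fx=2.5,fy=2.5,interpolation=cv2.INTER_CUBIC))
E
```

```text
[ 0.7920631  -0.01054224 -2.6808684 ] [ 0.07005426 -0.00585865  0.03810483] 0.4538638354190883 [ 0.6049025  -0.00293356  0.25024797] 12.65
0.162 [[348.4, 218.6], [348.3, 206.5]]
0.202 [[348.3, 207.7], [348.3, 195.2]]
0.212 [[348.3, 204.9], [348.2, 192.4]]
0.222 [[348.3, 202.1], [348.2, 189.5]]
[array([410.112, 307.92 ]), array([350.592, 207.888])]
top [310.208 221.712]
side [350.4  221.28]
```

View pics/fin.png

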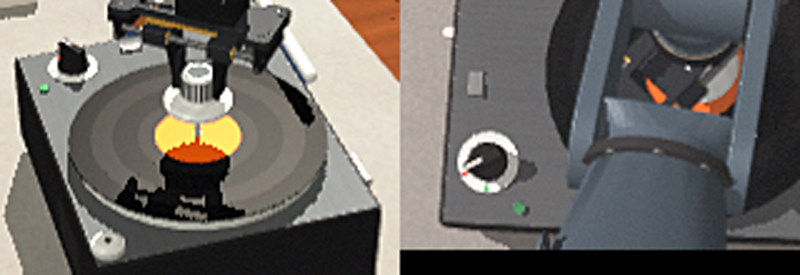

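```bash
python3 -c "
from rig import bot
print(bot.hand_in());s=bot.read_state();print(s['time_s'],s['position'],s['opening'],s['force'])"
```

```text
the job is handed in; nothing more can be done
None
the job is handed in; nothing more can be done
```

The job is done and handed in at about 12.7 s of the 64 s allowed.

- **Selector:** I turned it about 60° clockwise. The close-up pictures show its white line at the red dot, so it is off.
- **Clamp thread:** The aluminium clamp on the record is the one I took, not the yellow look-alike on the desk. Its thread is right-handed: it unscrewed about 125° anticlockwise in one grip with almost no torque. I stopped there and did not need to try the other way.
- **Lift:** I lifted it straight up. A brief side force of about 4 N showed at the start of the lift and went away after a shift of less than 1 mm.
- **Last checks:**
  - The clamp hangs level over the spindle, with its underside about 49 mm above the record.
  - The gripper carries about 2.7 N, roughly the clamp's weight, at a 39 mm grip.
  - In the final side view the record and the adapter look unmoved. I did not check the mug, bottle and brush separately, but the arm met no unexpected force on the way.
- **Not confirmed:** The red dot on the clamp was hidden by the gripper, so I judged the turning by torque and by the clamp coming free. The state could not be read again after handing in.

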